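# Prop the catch and pull the ink cartridge from the sloping dock

### The job

The class's ink cartridge with the flat rectangular grip has to come out of the sloping dock for refilling. Push the wooden wedge fully down between the post and the sprung catch of that cartridge's bay and let go of it, so that it holds the catch open; then pull the cartridge out of its snap and stand it upright inside the metal tray, next to the jar, with the wedge left where it is. Leave the other two cartridges in their bays and do not shift the jar or the other things on the table.

Things in the scene. Friction and masses are not known exactly. Their poses are not given: they have to be found in the camera images.
- dock: Grey dock with three bays in a row, fixed; place and yaw vary. Origin on the table, z up, y along the row (dock spans y -120 to +158 mm), x level and square to it (foot spans x -75 to +51 mm). Pockets lean 30 degrees: pull-out direction U = (-0.5, 0, 0.866) in dock axes; square to it W = (0.866, 0, 0.5). Top face square to U. By each bay, to its +y: a fixed post, then a sprung catch.
- bay0 (a point): Centre of the floor of pocket 0 (the -y one); the origin of the cartridge seated there. Axes as the dock. All pockets are 25.6 mm (along W) x 50 mm (along y), 46 mm deep along U from the dock's top face.
- bay1 (a point): Centre of the floor of pocket 1 (the middle one); the origin of the cartridge seated there. Axes as the dock. In the -W wall of each pocket a sprung steel ball snaps into the cartridge's groove: pulling a cartridge out along U takes 8 to 18 N over the first 8 mm, then about 10 N of drag or less; it is clear after 46 mm.
- bay2 (a point): Centre of the floor of pocket 2 (the +y one); the origin of the cartridge seated there. Axes as the dock. The bays are 88 mm apart.
- gap0 (a point): Wedge gap of bay 0: point on the dock's top face where the wedge's origin rests when fully down. Axes as the dock. All gaps alike: 9 mm wide along y with the catch shut, from the post's +y face (9 mm to -y of this point) to the catch's tail; open above and at both W ends; post and tail rise 38 mm along U and are 18 mm or more long along W.
- gap1 (a point): Wedge gap of bay 1: point on the dock's top face where the wedge's origin rests when fully down. Axes as the dock. Fully down, the wedge has its long axis along U, its flat face (wedge -y) on the post (to dock -y), its slope towards the catch (dock +y) and its x along W. The post is a fixed steel plate, 5 mm thick.
- gap2 (a point): Wedge gap of bay 2: point on the dock's top face where the wedge's origin rests when fully down. Axes as the dock. All gaps lie 39 mm to dock +y and 23 mm along W from their bay's centre line.
- catch0 (a joint): Sprung steel catch of bay 0 (all alike); slides to dock +y, 0 = shut, at most 0.013 m open. It clears the cartridge from 0.006 m on; the full wedge opens it 0.009 m.
- catch1 (a joint): Sprung steel catch of bay 1 (all alike); slides to dock +y, 0 = shut, at most 0.013 m open. Shut, its nose (8.5 mm thick) reaches 6 mm over the cartridge's +y shoulder, 1.5 mm above it, and locks it in.
- catch2 (a joint): Sprung steel catch of bay 2 (all alike); slides to dock +y, 0 = shut, at most 0.013 m open. Its spring pushes it shut with about 6 N at 0 and 9 N at 0.009 m.
- cart_tab: The cartridge to take out, in any of the bays. White plastic, body 24 (x) x 48 (y) x 70 mm (z) with a groove across its -x face; centred on top a flat rectangular grip, 14 (x) x 22 (y) mm, 40 mm tall: 110 mm in all. 85 to 170 g. Origin: centre of its underside. Seated, its z is along U, x along W, y along dock y.
- cart_round: Same cartridge body, but with a round grip on top, 16 mm in diameter, 34 mm tall. Stays in its bay. Origin: centre of its underside.
- cart_tee: Same cartridge body, but with a T-shaped grip on top, 36 mm tall, cross-bar 30 mm along y. Stays in its bay. Origin: centre of its underside.
- wedge: Light wooden wedge, 18 x 18 x 80 mm (z), 25 g, upright in the keeper, thin end down, top 48 mm showing. Origin: bottom centre of the 18 mm square. Flat face at y = -9 mm all the way; opposite, a slope from y = -5 at z = 0 (thin end 4 mm) to y = +9 at z = 26 mm; above that a plain square bar. Pushing it past a catch takes 5 to 15 N.
- keeper: Dark wooden block, fixed, 56 x 56 x 42 mm, with a 21 mm square hole, 32 mm deep, where the wedge stands, turned with the block. It is left or right of the dock's front, the tray on the other side. Origin: centre of its underside.
- tray: Flat aluminium tray, fixed, 210 (x) x 105 mm (y), rim 14 mm high, walls and floor about 4 mm thick. Origin: centre of its underside.
- jar: Small jar standing somewhere near the long middle line of the tray, 38 mm in diameter, 50 mm tall. Must stay there. Origin: centre of its underside.
- tape: Roll of clear tape lying in front of the dock, 56 mm in diameter, 18 mm high. Origin: centre of its underside.
- thermos: Green flask, 62 mm in diameter, 190 mm tall, behind the dock. Origin: centre of its underside.
- glasses_case: Black spectacle case, 65 x 165 mm, 40 mm high, behind the dock. Origin: centre of its underside.
- spray: White bottle, 52 mm in diameter, 165 mm tall, at the right. Origin: centre of its underside.
- bowl: White bowl, 110 mm across, 45 mm high, at the left. Origin: centre of its underside.
- marker: Marker pen lying on the table between robot and dock, 130 mm long along its x, 16 mm thick. Origin: on the table, under its middle.

How it is judged:
By the outcome, as a careful person would: the job done as asked, in the order asked, and still so for the second after the job is handed in, with the robot touching nothing.
It also fails if it takes over 59 s, if anything falls off the work surface, if the arm or the gripper's body presses on something with over 40 N, if the wrist force passes 120 N, or if a joint passes its speed limit or range.

### The arm

A 6-joint arm with a two-finger parallel gripper is mounted at the origin on the work surface. World frame = base frame: x ahead of the robot, y to its left, z up, the work surface at z = 0. Lengths are in m, angles in rad, forces in N, time in s.
With the tool pointing down it reaches from about 0.3 to 0.775 m from the base axis. Payload 14.6 kg.
Tool frame: the origin (TCP) lies midway between the tips of the shut fingers; the grasp point (between the pads) lies 19 mm behind it; z points along the fingers, y is the direction in which the jaws open and shut (so a half turn about z gives the same grasp; the last joint's range is limited). The gripper opens to 94 mm and grips with 3 to 60 N. Pads are 16 mm wide; open, the fingers measure 119 mm over their backs; the gripper's body (75 mm by 177 mm) begins 78 mm behind the grasp point.
Start: joints at [1.044, 0.3, 1.521, -0, 1.321, -0.067], TCP at [0.244, 0.493, 0.205] pointing down, gripper open.
Joint ranges: [-3.03, 3.03], [-0.79, 2.21], [0.23, 2.52], [-1.04, 4.18], [0, 3.07], [-2.55, 2.55]. Speed limits (rad/s): [2.22, 2.22, 2.57, 3.14, 3.14, 3.14].

### API

Orientations are given as [roll, pitch, yaw] about the fixed x, y, z axes, in that order (R = Rz(yaw) Ry(pitch) Rx(roll)).
In Python, from station import readout, imaging, job gives the robot as it stands.
- The arm moves only by the tool arm_command, never from a script. Its argument "increments" is a list of rows, each an object with "gripper": the opening, from 0 (shut) to 1 (fully open); "slide": the shift along the world's x, y, z in m, a list of three; "yaw": the turn about the world's z in rad. A call has 1 to 8 rows; each row is the pose to reach, as a shift and turn from the pose commanded when the call began; what a row does not reach only later rows make up. A row lasts 1/8 s, in which the tool goes at most 62.5 mm and 10.7 degrees, less where a joint would pass 70% of its speed; a pose out of reach is approached as far as the arm can. A call with a gripper value outside its range is refused whole. The fingers move at their own pace and stop on an object; "grip_force" is the grip in N (left out, the last holds). Time passes only in rows, so rows that repeat a pose let the fingers close. It gives the time, the measured TCP pose, the force and the opening at its end, in the units of the state.
- readout.get_obs(): the state, without advancing time (a new reading comes with each control period).
- imaging.camera(name): name is "side" or "top"; returns a dict with "color" (384x512x3 uint8, red, green, blue), "mtx" (3x3 intrinsics, pixels), "D" ([k1, k2, p1, p2, k3] as OpenCV has them; the pictures are not rectified), "rvec" (rotation vector, rad) and "tvec" (3), from world to camera coordinates, as OpenCV has them. Camera axes: x right, y down, z forward; pixel columns grow to the right and rows downward; lengths in m; the calibration is good to about 2 mm. A picture is of the moment at which its call begins. There is no depth.
- job.hand_in(): hands the job in, once; it reports no verdict.
The state is a dict: "time_s": time; "qpos": joint angles; "joint_vel": joint speeds; "tau": joint torques, N m; "ee_pos": TCP position; "eef_rot": TCP orientation; "force": force on the tool from outside, world axes, zero at the start; "moment": the same for the moment, N m; "grip_width": finger opening in m.
Only numpy, scipy, OpenCV 4.12 (cv2) and the standard library are available. Lean on these libraries where they do the work, as an engineer would, in place of code of your own. Each camera call takes 0.05 s, during which the arm holds its last target. There are 200 camera calls.

## Working session

There is one attempt and no reset: what is moved stays moved. The work goes in short steps, Python scripts to look and compute and a tool call to move; the robot and the scene stay as the last step left them, time stands still between calls to the robot, and variables do not carry over. Pictures are saved under pics/ and viewed, about 8 in all and at most 12, crops included, and the job is handed in when it is done.

Besides the shell and the picture viewer there is one more tool, called after ">>>" as a command line: name --argument value ..., lists and objects as JSON in quotes. arm_command: Moves the arm, as the interface text tells. Its arguments: {"type":"object","properties":{"increments":{"type":"array","items":{"type":"object","properties":{"gripper":{"type":"number"},"slide":{"type":"array","items":{"type":"number"}},"yaw":{"type":"number"}}}},"grip_force":{"type":"number"}},"required":["increments"]}

```bash
ls; mkdir -p pics; python3 - <<'E'
from station import readout, imaging
import cv2,pickle
print(readout.get_obs())
for n in("side","top"):
    c=imaging.camera(n); pickle.dump(c,open(n+"0.pkl","wb"))
    cv2.imwrite(f"pics/{n}0.png",cv2.resize(c["color"][:,:,::-1],(800,600),interpolation=cv2.INTER_CUBIC))
    print(n,c["mtx"],c["D"],c["rvec"],c["tvec"])
E
```

```text
pics
{'time_s': 0.0, 'qpos': array([ 1.04441276e+00,  3.00475302e-01,  1.52163094e+00, -6.43550527e-06,
        1.32068663e+00, -6.65979758e-02]), 'joint_vel': array([ 0.00036917,  0.00075044, -0.0003869 ,  0.00071711,  0.00069881,
       -0.00028725]), 'tau': array([ 1.46060679e-04, -5.31794214e+01, -3.52752256e+01,  7.08879204e-02,
        2.41916638e-02, -5.03516742e-05]), 'ee_pos': array([0.24392759, 0.4926364 , 0.20486293]), 'eef_rot': array([-3.14039468e+00, -7.36535731e-05,  2.68180862e+00]), 'force': array([ 0.04546968, -0.16694959,  0.92158264]), 'moment': array([0.02663317, 0.05098573, 0.01644328]), 'grip_width': 0.09390573045258743}
side [[444.20910604   0.         260.26389114]
 [  0.         444.20910604 193.4334683 ]
 [  0.           0.           1.        ]] [-0.11024778  0.          0.          0.          0.        ] [ 0.24499029 -2.80324916  1.22829834] [0.58522013 0.1220643  1.20147619]
top [[426.72937369   0.         254.85384568]
 [  0.         426.72937369 190.72748411]
 [  0.           0.           1.        ]] [-0.0304507  0.         0.         0.         0.       ] [ 2.12016738 -2.1837123   0.1099748 ] [0.03039559 0.59312794 1.13537301]
```

View pics/side0.png

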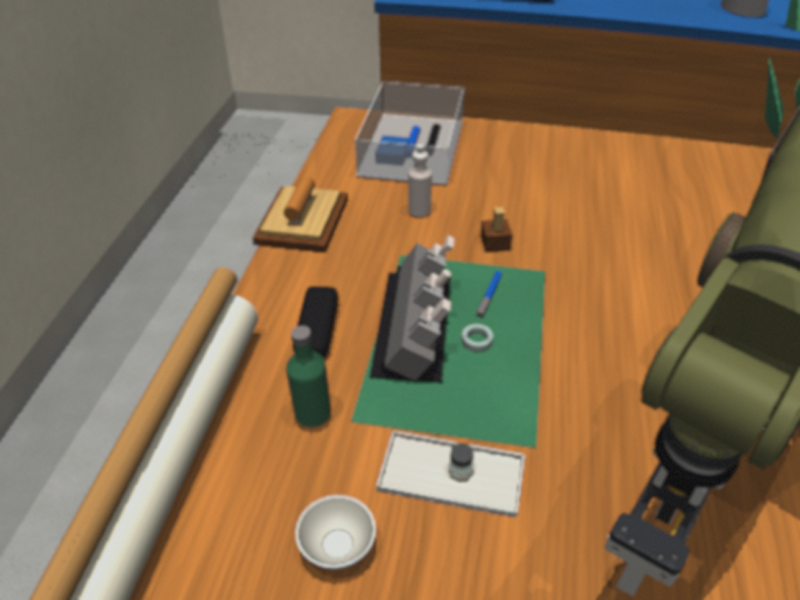

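View pics/top0.png

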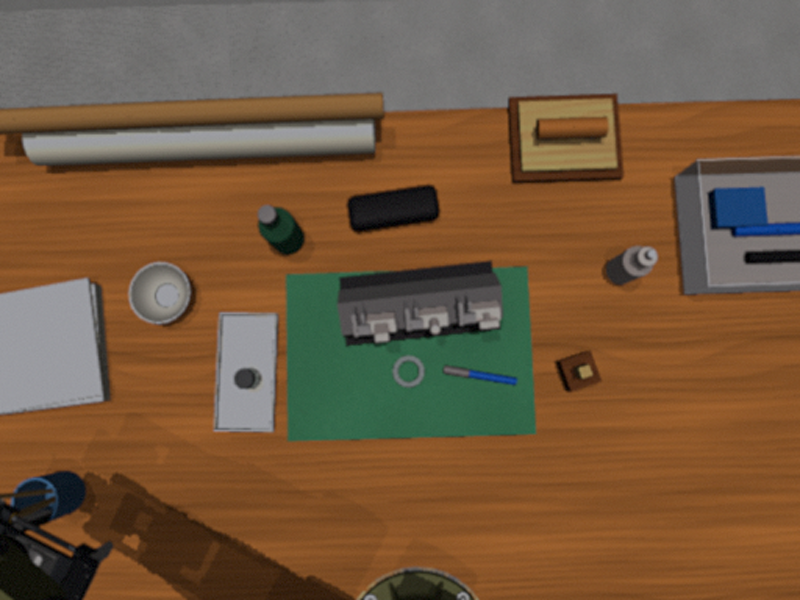

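The side view shows the dock around (420,310), the keeper with the wedge at (497,232), and the tray and jar at (455,470). The top view shows the dock at (420,305), keeper at (580,370), tray at (246,372), jar at (247,378) and marker at (480,375). Next I'll zoom in on the dock.

```bash
cat > h.py <<'E'
import cv2,pickle,numpy as np
def crop(img,x0,y0,x1,y1,k):
    c=cv2.resize(img[y0:y1,x0:x1,::-1],None,fx=k,fy=k,interpolation=cv2.INTER_CUBIC)
    c=np.clip(c.astype(float)*1.4,0,255).astype(np.uint8)
    for x in range(-(-x0//10)*10,x1,10):
        cv2.line(c,(int((x-x0+.5)*k),0),(int((x-x0+.5)*k),6),(0,255,255),1); cv2.putText(c,str(x),(int((x-x0+.5)*k)-8,16),0,.35,(0,255,255),1)
    for y in range(-(-y0//10)*10,y1,10):
        cv2.line(c,(0,int((y-y0+.5)*k)),(6,int((y-y0+.5)*k)),(0,255,255),1); cv2.putText(c,str(y),(8,int((y-y0+.5)*k)+4),0,.35,(0,255,255),1)
    return c
def proj(c,P):
    return cv2.projectPoints(np.asarray(P,float).reshape(-1,1,3),c["rvec"],c["tvec"],c["mtx"],c["D"])[0].reshape(-1,2)
def stack(a,b):
    H=max(a.shape[0],b.shape[0]);f=lambda i:cv2.copyMakeBorder(i,0,H-i.shape[0],0,4,0)
    return np.hstack([f(a),f(b)])
E
python3 - <<'E'
from h import *
s=pickle.load(open("side0.pkl","rb"))["color"];t=pickle.load(open("top0.pkl","rb"))["color"]
a=crop(t,210,162,330,226,6.6);cv2.imwrite("pics/c1.png",a)
a=crop(s,232,148,302,248,6);b=crop(s,300,125,335,165,6); d=crop(t,350,218,390,254,6)
b=cv2.copyMakeBorder(b,0,0,0,240-b.shape[1],0);d=cv2.copyMakeBorder(d,0,0,0,240-d.shape[1],0)
cv2.imwrite("pics/c2.png",stack(a,np.vstack([b,d])))
E
```

```text
(no output)
```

View pics/c1.png

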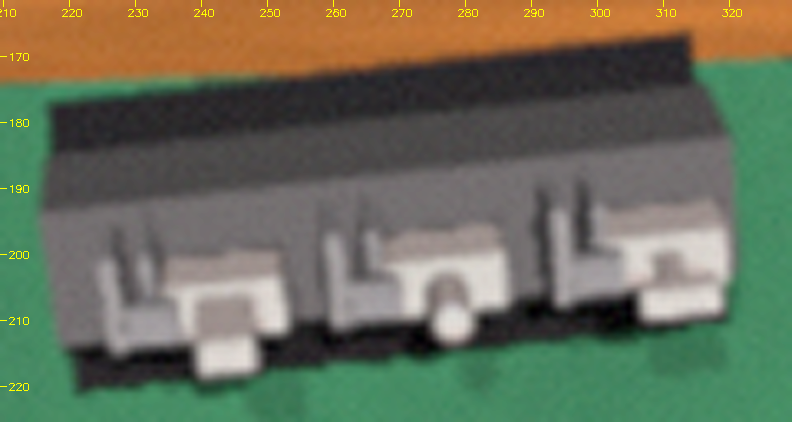

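View pics/c2.png

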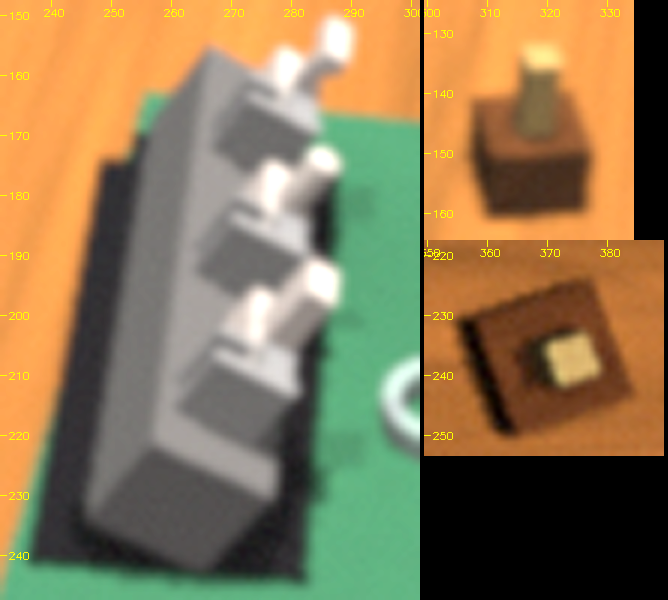

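The tab cartridge is in bay 2, the +y bay (leftmost in the top view, tab top at about (243.5,215)). Now I'll fit the models.

```bash
cat > fit.py <<'E'
from h import *
from scipy.optimize import least_squares
T=pickle.load(open("top0.pkl","rb"));S=pickle.load(open("side0.pkl","rb"))
U=np.array([-.5,0,.866025]);W=np.array([.866025,0,.5]);Y=np.array([0,1.,0])
def dockpt(p,L): # bay-frame dock coords -> world
    c,s=np.cos(p[2]),np.sin(p[2]);L=np.atleast_2d(L)
    return np.c_[p[0]+c*L[:,0]-s*L[:,1],p[1]+s*L[:,0]+c*L[:,1],L[:,2]]
def bp(p,b,w,y,u): return dockpt(p,np.array([p[3],(b-1)*.088,p[4]])+(w*W+y*Y+u*U)/1000)[0]
obs=[(T,2,7,11,110,238.8,213.4),(T,2,7,-11,110,248.3,212.3),(T,2,-7,11,110,239.8,218.8),(T,2,-7,-11,110,248.6,217.6),
(T,2,12,-24,70,251.3,203),(T,2,-12,-24,70,253,211.5),(T,1,12,-24,70,285.5,199.5),(T,1,-12,-24,70,286.5,208),(T,0,12,-24,70,318.3,195.7),(T,0,-12,-24,70,319.3,204),
(T,1,0,0,104,277.5,211),(S,2,0,0,110,285,194.5),(S,1,0,0,104,284.8,172.8)]
foot=[(T,-75,158,217,177),(T,-75,-120,313.5,167),(T,51,-120,0,0),(S,-75,158,236.5,240.5),(S,-75,-120,0,0)]
def rd(p,full=0):
    r=[]
    for c,b,w,y,u,a,d in obs: r+=list(proj(c,bp(p,b,w,y,u))[0]-[a,d])
    for c,x,y,a,d in foot:
        if a: r+=list((proj(c,dockpt(p,[x/1000,y/1000,.004]))[0]-[a,d])*.7)
    return r
def sq(p,hx,hy,z):
    c,s=np.cos(p[2]),np.sin(p[2])
    return [[p[0]+c*a*hx-s*b*hy,p[1]+s*a*hx+c*b*hy,z] for a,b in((1,1),(1,-1),(-1,-1),(-1,1))]
def rk(p):
    P=sq(p,.028,.028,.042)
    r=proj(T,P)-[(358.5,230.8),(377.2,223.8),(384.7,243),(364.6,249.7)]
    q=proj(S,P)-[(307.5,141),(0,0),(0,0),(0,0)]
    o=proj(S,P)[[0,1,2,3]]
    tgt=np.array([(309.7,150.7),(307.5,141),(323.8,140.5),(326.7,149.3)])
    return np.r_[r.ravel(),(o-tgt).ravel()]
def rt(p):
    P=sq(p,.105,.0525,.014);k=1.5625
    r=proj(T,P)-np.array([(221,313),(277,313),(273,431),(215,431)])/k
    q=proj(S,P)-np.array([(379,489),(394,434),(524,456),(519,511)])/k
    return np.r_[r.ravel(),q.ravel()]
def rj(p): 
    return np.r_[proj(T,[*p[:2],.05])[0]-np.array([247,378])/1.5625,proj(S,[*p[:2],.05])[0]-np.array([461,453])/1.5625]
def rw(p): return np.r_[proj(T,[p])[0]-[374.2,237.3],proj(S,[p])[0]-[318.8,133.7]]
if __name__=="__main__":
    np.set_printoptions(precision=4,suppress=True,linewidth=150)
    d=least_squares(rd,[.56,0,.1,0,.05],loss='soft_l1');print("dock",d.x);print(np.array(rd(d.x)).reshape(-1,2))
    for n,f,x0 in(("keep",rk,[.43,-.3,.3]),("tray",rt,[.43,.3,0]),("jar",rj,[.43,.3]),("wedgetop",rw,[.43,-.3,.09])):
        r=least_squares(f,x0);print(n,r.x);print(r.fun.reshape(-1,2).T)
        globals()[n]=r.x
    pickle.dump(dict(dock=d.x,keep=keep,tray=tray,jar=jar,wt=wedgetop),open("fit.pkl","wb"))
E
python3 fit.py
```

```text
dock [ 0.726  -0.0291  0.0845 -0.1426  0.024 ]
[[ 0.1106  0.0428]
 [-0.7314  0.1519]
 [-0.2184 -0.433 ]
 [-0.4046 -0.2181]
 [ 0.6307  0.4526]
 [-0.0689  0.1893]
 [-0.0017  0.1025]
 [-0.2847 -0.1262]
 [ 0.7583  0.0485]
 [ 0.1917  0.0514]
 [ 0.4098 -0.5683]
 [-0.1817 -0.5479]
 [ 0.4463  0.9223]
 [-0.616   0.5178]
 [ 0.0789 -0.3251]
 [-0.0905 -0.1618]]
keep [ 0.4586 -0.2954  0.2801]
[[-0.8894  0.0335 -0.4904 -0.1044  0.403  -0.5879 -0.2951  0.4612]
 [-0.679  -0.0454  0.6637  0.395  -0.4844 -0.9767 -1.4787 -0.1552]]
tray [ 0.4717  0.2915 -0.0319]
[[-2.9681 -1.6443 -0.9344 -1.7085 -1.1276 -0.7923  0.8995 -0.0444]
 [ 0.3205  0.3979  1.0486  0.7435 -2.2175 -2.7875 -2.7907 -0.2543]]
jar [0.4618 0.2816]
[[-1.8222  0.3425]
 [-0.0885 -1.8604]]
wedgetop [ 0.4567 -0.2925  0.0872]
[[ 0.008  -0.1962]
 [ 0.1588 -0.0194]]
```

```bash
sed -i 's/^foot=.*/foot=[(T,51,158,217,177),(T,51,-120,313.5,167),(S,51,158,236.5,240.5),(T,-75,158,221.8,220.3),(S,-75,158,282,244)]/' fit.py
cat >> fit.py <<'E'
    p=d.x
    a=crop(T["color"],210,162,330,226,6.6);b=crop(S["color"],232,148,302,248,6)
    def dr(img,c,o,k,P,col):
        q=((proj(c,P)-o+.5)*k*16).astype(int); cv2.polylines(img,[q.reshape(-1,1,2)],True,col,1,cv2.LINE_AA,4)
    for img,c,o,k in((a,T,[210,162],6.6),(b,S,[232,148],6)):
        for bb in range(3):
            B=lambda w,y,u:bp(p,bb,w,y,u)
            dr(img,c,o,k,[B(12,24,70),B(12,-24,70),B(-12,-24,70),B(-12,24,70)],(255,255,0))
            if bb==2: dr(img,c,o,k,[B(7,11,110),B(7,-11,110),B(-7,-11,110),B(-7,11,110)],(0,0,255))
            for y0,y1,col in((25,30,(0,0,255)),(39,46,(255,0,0))):  # post , tail
                dr(img,c,o,k,[B(14,y0,84),B(32,y0,84),B(32,y1,84),B(14,y1,84)],col)
    cv2.imwrite("pics/c3.png",a);cv2.imwrite("pics/c4.png",cv2.hconcat([cv2.copyMakeBorder(b,0,0,0,4,0),np.vstack([crop(T["color"],130,190,185,285,6),np.zeros((30,330,3),np.uint8)])]))
E
python3 fit.py|head -18
```

```text
dock [ 0.6019 -0.0397  0.0832 -0.018   0.0239]
[[ 0.1263  0.0028]
 [-0.7149  0.1229]
 [-0.2088 -0.4723]
 [-0.3943 -0.2465]
 [ 0.6588  0.4298]
 [-0.0509  0.1675]
 [ 0.0302  0.1222]
 [-0.2631 -0.1058]
 [ 0.7946  0.1106]
 [ 0.2178  0.1139]
 [ 0.4278 -0.5588]
 [-0.214  -0.5485]
 [ 0.456   0.9242]
 [-0.6081  0.121 ]
 [ 0.0869 -0.6357]
 [-0.5    -0.2291]
 [-0.7995  0.7743]
```

View pics/c3.png

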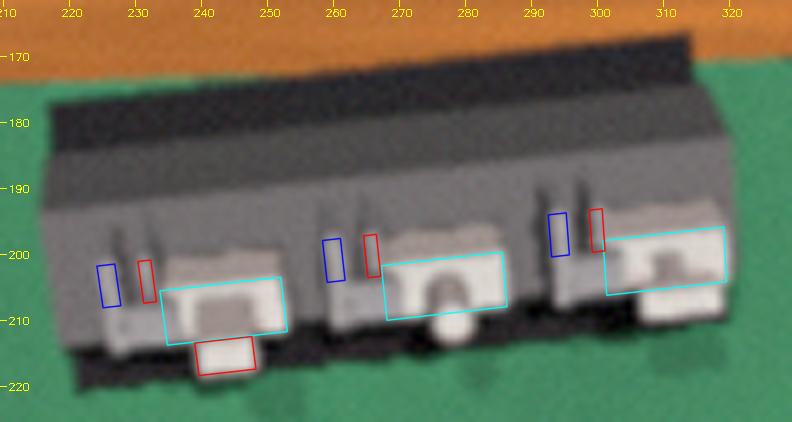

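View pics/c4.png

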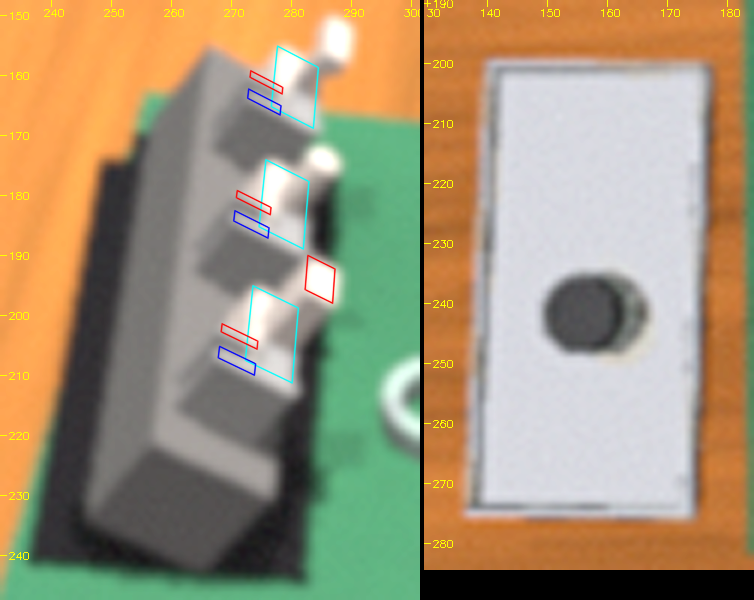

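Model and image agree well. In the crop, the tray rim corners are at about (140,200), (177,200), (174.5,275) and (136.5,275), with the jar cap at (156,241). Next I'll move to the wedge.

>>> arm_command --increments '[{"slide": [0.213,-0.786,0.03],"yaw": -2.4,"gripper": 1},{"slide": [0.213,-0.786,0.03],"yaw": -2.4,"gripper": 0.6},{"slide": [0.213,-0.786,0.03],"yaw": -2.4,"gripper": 0.6},{"slide": [0.213,-0.786,0.03],"yaw": -2.4,"gripper": 0.6},{"slide": [0.213,-0.786,0.03],"yaw": -2.4,"gripper": 0.6},{"slide": [0.213,-0.786,0.03],"yaw": -2.4,"gripper": 0.6},{"slide": [0.213,-0.786,0.03],"yaw": -2.4,"gripper": 0.6},{"slide": [0.213,-0.786,0.03],"yaw": -2.4,"gripper": 0.6}]'

```text
time_s: 1.1
ee_pos: [0.3748, 0.0086, 0.2241]
eef_rot: [3.141, -0.0, 1.176]
force: [0.6, 0.3, -1.0]
grip_width: 0.0569
```

```bash
python3 - <<'E'
from station import readout
o=readout.get_obs();print(o["time_s"],o["qpos"],o["ee_pos"],o["eef_rot"])
E
```

```text
1.1 [-7.49866459e-02 -1.21778169e-01  1.93601245e+00  6.94829951e-05
  1.32679620e+00  3.20185683e-01] [0.37476326 0.00856641 0.22406376] [ 3.14108028e+00 -2.40945684e-04  1.17560729e+00]
```

>>> arm_command --increments '[{"slide": [0.082,-0.302,-0.06],"yaw": -0.896},{"slide": [0.082,-0.302,-0.06],"yaw": -0.896},{"slide": [0.082,-0.302,-0.06],"yaw": -0.896},{"slide": [0.082,-0.302,-0.06],"yaw": -0.896},{"slide": [0.082,-0.302,-0.09],"yaw": -0.896},{"slide": [0.082,-0.302,-0.09],"yaw": -0.896},{"slide": [0.082,-0.302,-0.09],"yaw": -0.896}]'

```text
invalid input
```

```bash
python3 - <<'E'
from station import readout,imaging
from h import *
o=readout.get_obs();print(o["time_s"],o["ee_pos"],o["eef_rot"],o["grip_width"])
T=imaging.camera("top");S=imaging.camera("side")
cv2.imwrite("pics/g1.png",stack(crop(T["color"],345,205,405,265,6),crop(S["color"],285,100,345,170,6)))
E
```

```text
1.1 [0.37476326 0.00856641 0.22406376] [ 3.14108028e+00 -2.40945684e-04  1.17560729e+00] 0.056886880082871974
```

View pics/g1.png

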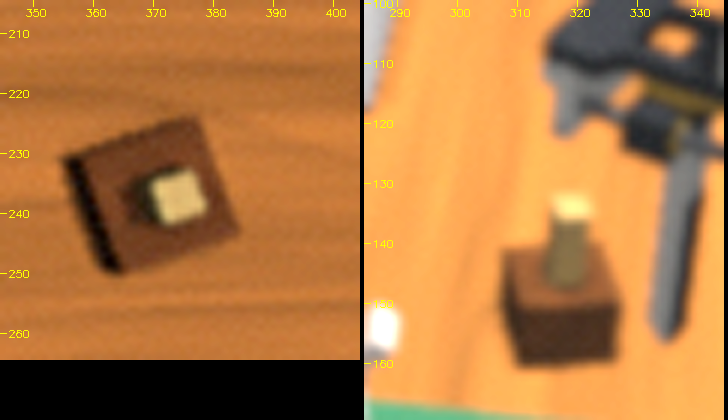

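That call was refused because each row needs a gripper value. The picture still shows the wedge in the keeper, with its top at (374,237), so nothing moved.

>>> arm_command --increments '[{"slide": [0.082,-0.302,-0.06],"yaw": -0.896,"gripper": 0.6},{"slide": [0.082,-0.302,-0.06],"yaw": -0.896,"gripper": 0.6},{"slide": [0.082,-0.302,-0.06],"yaw": -0.896,"gripper": 0.6},{"slide": [0.082,-0.302,-0.06],"yaw": -0.896,"gripper": 0.6},{"slide": [0.082,-0.302,-0.09],"yaw": -0.896,"gripper": 0.6},{"slide": [0.082,-0.302,-0.09],"yaw": -0.896,"gripper": 0.6},{"slide": [0.082,-0.302,-0.09],"yaw": -0.896,"gripper": 0.6}]'

```text
time_s: 2.08
ee_pos: [0.4567, -0.2908, 0.1332]
eef_rot: [-3.14, 0.001, 0.288]
force: [-0.3, -0.2, -0.7]
grip_width: 0.0563
```

>>> arm_command --increments '[{"slide": [0,-0.002,-0.04],"yaw": -0.006,"gripper": 0.5},{"slide": [0,-0.002,-0.077],"yaw": -0.006,"gripper": 0.5},{"slide": [0,-0.002,-0.077],"yaw": -0.006,"gripper": 0.5},{"slide": [0,-0.002,-0.077],"yaw": -0.006,"gripper": 0},{"slide": [0,-0.002,-0.077],"yaw": -0.006,"gripper": 0},{"slide": [0,-0.002,-0.077],"yaw": -0.006,"gripper": 0},{"slide": [0,-0.002,-0.077],"yaw": -0.006,"gripper": 0}]' --grip_force 5

```text
time_s: 2.95
ee_pos: [0.4572, -0.2938, 0.0577]
eef_rot: [3.14, -0.001, 0.28]
force: [0.1, -0.9, 5.0]
grip_width: 0.0177
```

>>> arm_command --increments '[{"slide": [0,0,0.01],"gripper": 0},{"slide": [0,0,0.021],"gripper": 0},{"slide": [0,0,0.021],"gripper": 0}]'

```text
invalid input
```

```bash
python3 - <<'E'
from station import readout,imaging
from h import *
o=readout.get_obs();print(o["time_s"],o["ee_pos"],o["force"],o["moment"],o["grip_width"])
E
```

```text
2.95 [ 0.45718385 -0.29382278  0.05769106] [ 0.08785991 -0.92113518  4.97839246] [-0.17387374  0.11199904 -0.00078051] 0.01765040740558831
```

>>> arm_command --increments '[{"slide": [0,0,0.01],"yaw": 0,"gripper": 0},{"slide": [0,0,0.022],"yaw": 0,"gripper": 0},{"slide": [0,0,0.022],"yaw": 0,"gripper": 0}]'

```text
time_s: 3.32
ee_pos: [0.4572, -0.2936, 0.0801]
eef_rot: [3.14, -0.001, 0.28]
force: [-1.6, -0.1, -0.1]
grip_width: 0.0178
```

```bash
python3 - <<'E'
from station import readout,imaging
from h import *
o=readout.get_obs();print(o["time_s"],o["ee_pos"],o["force"],o["moment"],o["grip_width"])
S=imaging.camera("side");pickle.dump(S,open("l.pkl","wb"))
E
```

```text
3.325 [ 0.45716851 -0.2936252   0.08009414] [-1.57948677 -0.14765593 -0.07874238] [-0.03107608  0.1702997   0.00460945] 0.017775698450617942
```

>>> arm_command --increments '[{"slide": [-0.008,-0.0023,0],"yaw": 0,"gripper": 0},{"slide": [-0.016,-0.0046,-0.001],"yaw": 0,"gripper": 0},{"slide": [-0.024,-0.007,-0.001],"yaw": 0,"gripper": 0},{"slide": [-0.032,-0.0092,-0.001],"yaw": 0,"gripper": 0},{"slide": [-0.033,-0.0095,-0.001],"yaw": 0,"gripper": 0},{"slide": [-0.033,-0.0095,-0.001],"yaw": 0,"gripper": 0}]' --grip_force 5

```text
time_s: 4.12
ee_pos: [0.4237, -0.303, 0.0779]
eef_rot: [-3.142, 0.0, 0.28]
force: [-0.5, -0.5, -0.2]
grip_width: 0.0179
```

```bash
python3 - <<'E'
from station import readout,imaging
from h import *
o=readout.get_obs();print(o["time_s"],o["ee_pos"],o["force"],o["moment"],o["grip_width"])
S=imaging.camera("side");L=pickle.load(open("l.pkl","rb"))
cv2.imwrite("pics/g2.png",stack(crop(L["color"],295,105,345,170,8),crop(S["color"],295,105,345,170,8)))
E
```

```text
4.125 [ 0.42365788 -0.30296234  0.07786242] [-0.51050154 -0.4569118  -0.23823814] [ 0.05609828  0.1822836  -0.03035901] 0.017906900673496238
```

View pics/g2.png

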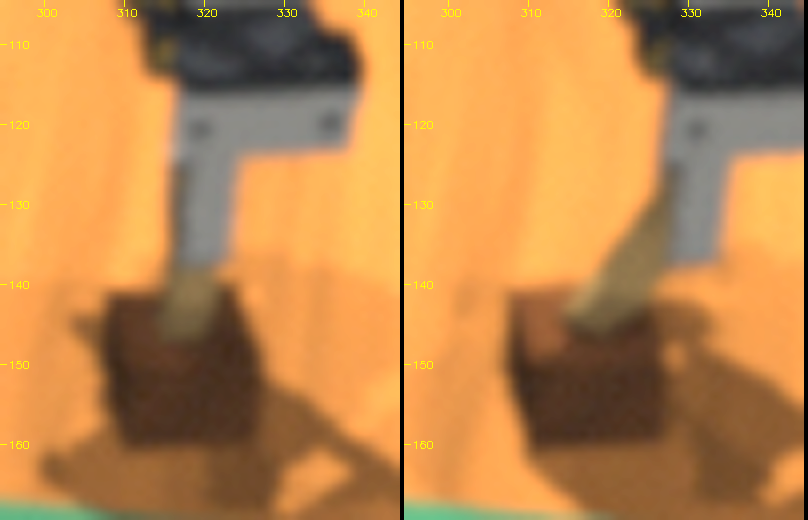

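The wedge leans about 30° the right way, its lower end at (320,145). Next I'll grip it firmly, lift, and work out the gap targets.

>>> arm_command --increments '[{"slide": [0,0,0],"yaw": 0,"gripper": 0},{"slide": [0,0,0],"yaw": 0,"gripper": 0},{"slide": [0,0,0.05],"yaw": 0,"gripper": 0},{"slide": [0,0,0.1],"yaw": -0.1,"gripper": 0},{"slide": [0,0,0.14],"yaw": -0.197,"gripper": 0},{"slide": [0,0,0.14],"yaw": -0.197,"gripper": 0}]' --grip_force 40

```text
time_s: 4.92
ee_pos: [0.4246, -0.3035, 0.2207]
eef_rot: [3.138, -0.004, 0.082]
force: [-0.4, -0.7, -0.1]
grip_width: 0.0174
```

```bash
python3 - <<'E'
from fit import *
from station import readout
np.set_printoptions(precision=4,suppress=True)
p=pickle.load(open("fit.pkl","rb"))["dock"];o=readout.get_obs();print(p,o["ee_pos"])
print("gap2 origin",bp(p,2,23,39,46))
for h in (60,45,30,20,0): print(h,"TCP target",bp(p,2,23,39,46+h+66.7)-[0,0,.019])
print("cart grasp TCP s95",bp(p,2,0,0,95)-[0,0,.019], "U world",dockpt([0,0,p[2]],U)[0])
E
```

```text
[ 0.6019 -0.0397  0.0832 -0.018   0.0239] [ 0.4246 -0.3035  0.2207]
gap2 origin [0.5703 0.0851 0.0753]
60 TCP target [0.5072 0.0798 0.166 ]
45 TCP target [0.5147 0.0805 0.153 ]
30 TCP target [0.5221 0.0811 0.14  ]
20 TCP target [0.5271 0.0815 0.1313]
0 TCP target [0.5371 0.0823 0.114 ]
cart grasp TCP s95 [0.5293 0.0425 0.0872] U world [-0.4983 -0.0416  0.866 ]
```

>>> arm_command --increments '[{"slide": [0.083,0.383,0],"yaw": 0.001,"gripper": 0},{"slide": [0.083,0.383,0],"yaw": 0.001,"gripper": 0},{"slide": [0.083,0.383,0],"yaw": 0.001,"gripper": 0},{"slide": [0.083,0.383,0],"yaw": 0.001,"gripper": 0},{"slide": [0.083,0.383,0],"yaw": 0.001,"gripper": 0},{"slide": [0.083,0.383,0],"yaw": 0.001,"gripper": 0},{"slide": [0.083,0.383,-0.04],"yaw": 0.001,"gripper": 0},{"slide": [0.083,0.383,-0.055],"yaw": 0.001,"gripper": 0}]'

```text
time_s: 5.92
ee_pos: [0.5055, 0.0809, 0.1599]
eef_rot: [3.142, 0.005, 0.087]
force: [0.3, 0.3, -0.1]
grip_width: 0.0178
```

>>> arm_command --increments '[{"slide": [0,0,0],"yaw": 0,"gripper": 0},{"slide": [0,0,0],"yaw": 0,"gripper": 0}]'

```text
time_s: 6.18
ee_pos: [0.5072, 0.0792, 0.1639]
eef_rot: [3.142, -0.001, 0.083]
force: [0.0, -1.1, -0.4]
grip_width: 0.0177
```

```bash
cat > look.py <<'E'
import sys
from fit import *
from station import readout,imaging
def wire(img,c,o,k,P,col,closed=False):
    q=((proj(c,P)-o+.5)*k*16).astype(int); cv2.polylines(img,[q.reshape(-1,1,2)],closed,col,1,cv2.LINE_AA,4)
def look(name,s=.0667,th=np.pi/6,ov=True):
    o=readout.get_obs();print(o["time_s"],o["ee_pos"],o["eef_rot"],o["force"],o["grip_width"])
    p=pickle.load(open("fit.pkl","rb"))["dock"]
    T=imaging.camera("top");S=imaging.camera("side");pickle.dump((T,S,o),open("lk.pkl","wb"))
    G=o["ee_pos"]+[0,0,.019];yw=o["eef_rot"][2]
    out=[]
    for c,(x0,y0,x1,y1),k in((T,(205,165,262,225),7),(S,(255,148,312,233),7)):
        img=crop(c["color"],x0,y0,x1,y1,k);
        if ov:
            R=cv2.Rodrigues(np.array([0,0,yw]))[0]
            a=R@[-np.sin(th),0,np.cos(th)];w=R@[np.cos(th),0,np.sin(th)];y=R@[0,1,0]
            Q=lambda x,yy,z:G+a*(z/1000-s)+w*x/1000+y*yy/1000
            for x in(-9,9): wire(img,c,[x0,y0],k,[Q(x,-9,0),Q(x,-5,0),Q(x,9,26),Q(x,9,80),Q(x,-9,80)],(255,0,255),True)
            B=lambda w_,y_,u:bp(p,2,w_,y_,u)
            wire(img,c,[x0,y0],k,[B(14,25,84),B(32,25,84),B(32,30,84),B(14,30,84)],(0,0,255),True)
            wire(img,c,[x0,y0],k,[B(14,39,84),B(32,39,84),B(32,46,84),B(14,46,84)],(255,0,0),True)
        out.append(img)
    cv2.imwrite(f"pics/{name}.png",stack(*out))
if __name__=="__main__": look(sys.argv[1])
E
python3 look.py h1
```

```text
6.175 [0.50719447 0.07915233 0.16390541] [ 3.14155032e+00 -1.34587252e-03  8.26185861e-02] [ 0.02194638 -1.08668874 -0.40591885] 0.01768823738730906
```

View pics/h1.png

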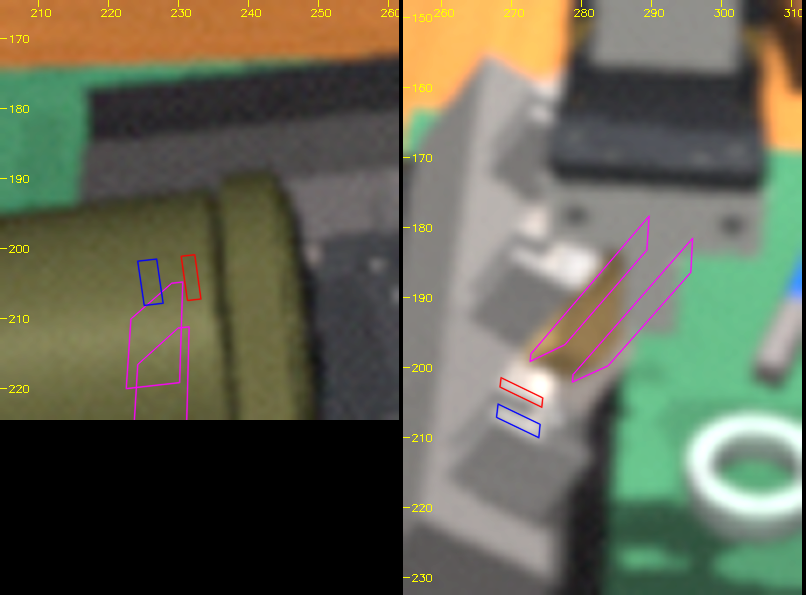

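The arm hides the top view. In the side view the wedge tip is at about (274,198) to (280,201), near the model. I'll fit its tilt and tip numerically from the wood colour.

```bash
cat > wfit.py <<'E'
from fit import *
def hull(c,o,th,s,flip,dx=0,dy=0):
    G=o["ee_pos"]+[0,0,.019];R=cv2.Rodrigues(np.array([0,0,o["eef_rot"][2]]))[0]
    a=R@[-np.sin(th),0,np.cos(th)];w=R@[np.cos(th),0,np.sin(th)];y=R@[0,flip,0]
    P=[G+a*(z-s)/1000+w*x/1000+y*yy/1000 for x in(-9,9) for yy,z in((-9,0),(-5,0),(9,26),(9,80),(-9,80))]
    return cv2.convexHull((proj(c,P)+[dx,dy]).astype(np.float32))
if __name__=="__main__":
    T,S,o=pickle.load(open("lk.pkl","rb"));im=S["color"].astype(int)
    x0,x1,y0,y1=266,292,178,206
    m=np.zeros(im.shape[:2],bool);sat=(im[...,0]-im[...,2]);m[y0:y1,x0:x1]=(sat>28)[y0:y1,x0:x1]
    for y in range(y0,y1): print(y,' '.join(f"{sat[y,x]:3d}" for x in range(x0,x1)))
    n,l,st,_=cv2.connectedComponentsWithStats(m.astype(np.uint8));k=l[194,280];m=(l==k)
    rows=slice(188,206);best=[]
    for flip in(1,-1):
      for th in np.radians(np.arange(18,42,2)):
        for s in np.arange(60,76,2):
          for dx in(-1,0,1):
            for dy in(-1,0,1):
              h=np.zeros(m.shape,np.uint8);cv2.fillConvexPoly(h,(hull(S,o,th,s,flip,dx,dy)*16).astype(int),1,cv2.LINE_8,4);h=h>0
              A=h[rows,x0:284]&1;B=m[rows,x0:284]
              best.append(((A&B).sum()/(A|B).sum(),flip,np.degrees(th),s,dx,dy))
    best.sort(reverse=True)
    for b in best[:12]: print(np.round(b,3))
    print([b for b in best if b[1]==-1][0])
E
python3 wfit.py
```

```text
178   7   7   7   7   7   8   9  12  13  10   6   4   3   2   1   2   4   4   3   4   4   3   3   4   3   4
179   7   7   7   6   7   8  10  14  15  11   6   3   2   1   2   3   3   3   4   4   4   3   4   4   3   3
180   7   7   7   6   7   7  11  13  13  10   5   4   4   3   3   4   4   2   4   3   4   4   5   3   3   4
181   7   8   8   7   4   5   6   8   8   7   5   6   4   5   3   4   4   4   3   4   4   4   3   3   5   4
182   6   8   7   5   3   2   3   4   5   5   6   7   7   5   5   5   4   4   4   5   4   3   4   4   3   4
183   8   6   4   3   3   4   4   4   3   6   9  10   7   7   5   6   6   6   8  10   8   5   5   3   4   3
184   6   5   4   4   4   4   5   5   5   9  11  10   5   4   5   6   7  12  19  22  13   7   4   5   4   3
185   5   5   3   4   3   3   4   5   7   9  12   8   6   4   4   7  11  21  31  29  16   6   4   4   4   3
186   4   3   3   4   3   3   4   4   5   7   8   6   4   4   7  10  17  27  36  32  19   5   4   4   4   3
187   4   3   3   2   1   2   3   3   3   5   5   5   6   6   9  15  26  35  42  35  20   7   4   4   4   4
188   3   3   3   2 
[... 1827 characters left out ...]
   3   3   3   4   4   9  11  11   9   7   8   9  11  10   7   2  -3 -10 -18 -24 -26 -25 -26 -26
[ 0.919  1.    34.    60.     0.     1.   ]
[ 0.911  1.    36.    62.     1.     1.   ]
[ 0.907  1.    32.    64.     0.     0.   ]
[ 0.903  1.    32.    60.     0.     1.   ]
[ 0.898  1.    36.    62.     0.     1.   ]
[ 0.894  1.    34.    62.     1.     1.   ]
[ 0.894  1.    30.    68.     1.    -1.   ]
[ 0.891  1.    36.    64.     1.     1.   ]
[ 0.891  1.    32.    60.    -1.     1.   ]
[ 0.888  1.    34.    60.    -1.     1.   ]
[ 0.883  1.    32.    70.     1.    -1.   ]
[ 0.883  1.    30.    68.     0.    -1.   ]
(np.float64(0.8189655172413793), -1, np.float64(36.0), np.int64(60), 1, -1)
```

The fit puts the slope on the catch side as required, with a tilt of about 32° and the grip at s≈64 to 66. Next I'll insert along −U, biased 2 mm towards +y.

>>> arm_command --increments '[{"slide": [0.004,0.003,-0.007],"yaw": 0,"gripper": 0},{"slide": [0.008,0.003,-0.014],"yaw": 0,"gripper": 0},{"slide": [0.0125,0.0035,-0.0205],"yaw": 0,"gripper": 0},{"slide": [0.0125,0.0035,-0.0205],"yaw": 0,"gripper": 0},{"slide": [0.0125,0.0035,-0.0205],"yaw": 0,"gripper": 0}]'

```text
time_s: 6.9
ee_pos: [0.5192, 0.0832, 0.1421]
eef_rot: [3.141, 0.001, 0.084]
force: [-0.6, -4.3, -0.7]
grip_width: 0.0179
```

>>> arm_command --increments '[{"slide": [0,-0.001,0],"yaw": 0,"gripper": 0},{"slide": [0,-0.002,0],"yaw": 0,"gripper": 0},{"slide": [0,-0.002,0],"yaw": 0,"gripper": 0}]'

```text
time_s: 7.28
ee_pos: [0.5193, 0.0818, 0.1425]
eef_rot: [-3.141, -0.0, 0.084]
force: [0.7, 0.2, -0.6]
grip_width: 0.0175
```

>>> arm_command --increments '[{"slide": [0.002,0,-0.0035],"yaw": 0,"gripper": 0},{"slide": [0.004,0,-0.007],"yaw": 0,"gripper": 0},{"slide": [0.006,0.0003,-0.0104],"yaw": 0,"gripper": 0},{"slide": [0.008,0.0005,-0.0139],"yaw": 0,"gripper": 0},{"slide": [0.008,0.0005,-0.0139],"yaw": 0,"gripper": 0}]' --grip_force 60

```text
time_s: 7.9
ee_pos: [0.5276, 0.0823, 0.1288]
eef_rot: [-3.141, -0.001, 0.084]
force: [-0.9, 0.3, 4.6]
grip_width: 0.0179
```

>>> arm_command --increments '[{"slide": [0.002,0,-0.0035],"yaw": 0,"gripper": 0},{"slide": [0.004,0.0003,-0.007],"yaw": 0,"gripper": 0},{"slide": [0.006,0.0004,-0.0104],"yaw": 0,"gripper": 0},{"slide": [0.007,0.0005,-0.012],"yaw": 0,"gripper": 0},{"slide": [0.007,0.0005,-0.012],"yaw": 0,"gripper": 0}]'

```text
time_s: 8.52
ee_pos: [0.5345, 0.0828, 0.1166]
eef_rot: [-3.141, -0.0, 0.084]
force: [-1.4, 0.6, 4.1]
grip_width: 0.0176
```

>>> arm_command --increments '[{"slide": [0.001,0,-0.0017],"yaw": 0,"gripper": 0},{"slide": [0.0015,0.0001,-0.0026],"yaw": 0,"gripper": 0},{"slide": [0.0015,0.0001,-0.0026],"yaw": 0,"gripper": 0}]'

```text
time_s: 8.9
ee_pos: [0.5352, 0.0829, 0.1157]
eef_rot: [-3.141, 0.001, 0.084]
force: [-18.5, -0.8, 26.8]
grip_width: 0.0174
```

>>> arm_command --increments '[{"slide": [0.0005,0,-0.001],"yaw": 0,"gripper": 0},{"slide": [0.0005,0,-0.001],"yaw": 0,"gripper": 0},{"slide": [0.0005,0,-0.001],"yaw": 0,"gripper": 0}]' --grip_force 5

```text
time_s: 9.28
ee_pos: [0.5365, 0.083, 0.1133]
eef_rot: [-3.141, -0.001, 0.084]
force: [-2.6, 0.6, 7.4]
grip_width: 0.0179
```

>>> arm_command --increments '[{"slide": [-0.001,0,0.001],"yaw": 0,"gripper": 0.34},{"slide": [-0.001,0,0.001],"yaw": 0,"gripper": 0.34},{"slide": [-0.001,0,0.001],"yaw": 0,"gripper": 0.34},{"slide": [-0.01,-0.0008,0.018],"yaw": 0,"gripper": 0.34},{"slide": [-0.03,-0.0025,0.052],"yaw": 0,"gripper": 0.34},{"slide": [-0.03,-0.0025,0.08],"yaw": 0,"gripper": 0.34},{"slide": [-0.03,-0.0025,0.08],"yaw": 0,"gripper": 0.34}]'

```text
time_s: 10.15
ee_pos: [0.507, 0.0803, 0.1946]
eef_rot: [3.142, -0.004, 0.084]
force: [0.1, -0.7, -0.1]
grip_width: 0.032
```

```bash
cat > look2.py <<'E'
from look import *
p=pickle.load(open("fit.pkl","rb"))["dock"]
o=readout.get_obs();print(o["time_s"],o["ee_pos"],o["force"],o["grip_width"])
S=imaging.camera("side");pickle.dump((None,S,o),open("lk2.pkl","wb"))
x0,y0,x1,y1,k=235,150,305,232,7
im0=crop(S["color"],x0,y0,x1,y1,k);im=im0.copy();B=lambda w_,y_,u:bp(p,2,w_,y_,u)
for x in(-9,9): wire(im,S,[x0,y0],k,[B(23+x,39+a,46+z) for a,z in((-9,0),(-5,0),(9,26),(9,80),(-9,80))],(255,0,255),True)
wire(im,S,[x0,y0],k,[B(32,48,126),B(14,48,126)],(255,0,255));wire(im,S,[x0,y0],k,[B(32,30,126),B(14,30,126)],(255,0,255))
cv2.imwrite("pics/w1.png",cv2.resize(stack(im0,im),None,fx=.8,fy=.8,interpolation=cv2.INTER_AREA))
E
python3 look2.py
```

```text
10.15 [0.50700245 0.08025791 0.19461776] [ 0.10017083 -0.6909059  -0.10892923] 0.03200282807874804
```

View pics/w1.png

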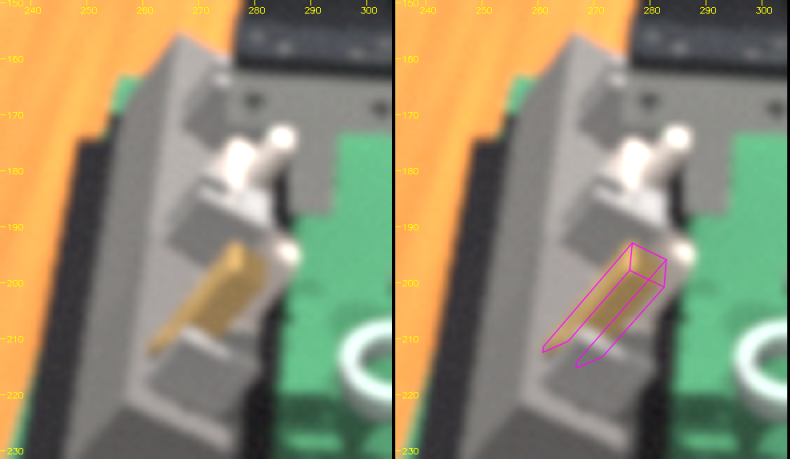

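The wedge sits where the model says fully down: top at (276,197), tilt matching, catch open. Next is the cartridge grip.

>>> arm_command --increments '[{"slide": [-0.004,-0.04,0],"yaw": 0,"gripper": 0.3},{"slide": [-0.004,-0.04,0],"yaw": 0,"gripper": 0.3},{"slide": [-0.004,-0.04,-0.04],"yaw": 0,"gripper": 0.3},{"slide": [-0.004,-0.04,-0.0615],"yaw": 0,"gripper": 0.3},{"slide": [-0.004,-0.04,-0.0615],"yaw": 0,"gripper": 0.3},{"slide": [-0.004,-0.04,-0.0615],"yaw": 0,"gripper": 0.3}]'

```text
time_s: 10.95
ee_pos: [0.5026, 0.0405, 0.1319]
eef_rot: [-3.142, -0.0, 0.084]
force: [0.4, -0.1, -0.8]
grip_width: 0.0285
```

>>> arm_command --increments '[{"slide": [0.008,0.0006,-0.0135],"yaw": 0,"gripper": 0.3},{"slide": [0.016,0.0012,-0.027],"yaw": 0,"gripper": 0.3},{"slide": [0.025,0.0019,-0.042],"yaw": 0,"gripper": 0.3},{"slide": [0.025,0.0019,-0.042],"yaw": 0,"gripper": 0.3},{"slide": [0.025,0.0019,-0.042],"yaw": 0,"gripper": 0.3}]'

```text
time_s: 11.58
ee_pos: [0.5273, 0.0421, 0.0894]
eef_rot: [-3.142, 0.0, 0.084]
force: [0.6, 0.2, 1.0]
grip_width: 0.0283
```

>>> arm_command --increments '[{"slide": [0,0,0],"yaw": 0,"gripper": 0},{"slide": [0,0,0],"yaw": 0,"gripper": 0},{"slide": [0,0,0],"yaw": 0,"gripper": 0},{"slide": [0,0,0],"yaw": 0,"gripper": 0}]' --grip_force 60

```text
time_s: 12.08
ee_pos: [0.5274, 0.0421, 0.0897]
eef_rot: [3.142, -0.001, 0.084]
force: [0.1, -0.3, 3.0]
grip_width: 0.0215
```

>>> arm_command --increments '[{"slide": [-0.0015,-0.0001,0.0026],"yaw": 0,"gripper": 0},{"slide": [-0.003,-0.0002,0.0052],"yaw": 0,"gripper": 0},{"slide": [-0.0045,-0.0004,0.0078],"yaw": 0,"gripper": 0},{"slide": [-0.006,-0.0005,0.0104],"yaw": 0,"gripper": 0}]'

```text
time_s: 12.58
ee_pos: [0.522, 0.0417, 0.0997]
eef_rot: [-3.142, -0.002, 0.084]
force: [9.0, 0.3, -8.9]
grip_width: 0.0214
```

>>> arm_command --increments '[{"slide": [-0.004,-0.0003,0.007],"yaw": 0,"gripper": 0},{"slide": [-0.008,-0.0007,0.0139],"yaw": 0,"gripper": 0},{"slide": [-0.012,-0.001,0.0208],"yaw": 0,"gripper": 0},{"slide": [-0.016,-0.0013,0.0277],"yaw": 0,"gripper": 0},{"slide": [-0.02,-0.0017,0.0346],"yaw": 0,"gripper": 0},{"slide": [-0.024,-0.002,0.0416],"yaw": 0,"gripper": 0},{"slide": [-0.028,-0.0023,0.0485],"yaw": 0,"gripper": 0},{"slide": [-0.03,-0.0025,0.07],"yaw": 0,"gripper": 0}]'

```text
time_s: 13.58
ee_pos: [0.4904, 0.0391, 0.1696]
eef_rot: [-3.141, 0.002, 0.084]
force: [-0.1, -1.1, -1.6]
grip_width: 0.0217
```

>>> arm_command --increments '[{"slide": [0,0,0.02],"yaw": 0,"gripper": 0},{"slide": [0,0,0.04],"yaw": 0,"gripper": 0},{"slide": [0,0,0.04],"yaw": 0,"gripper": 0}]'

```text
time_s: 13.95
ee_pos: [0.4917, 0.0391, 0.211]
eef_rot: [3.141, -0.003, 0.084]
force: [-0.3, -0.1, -2.1]
grip_width: 0.0216
```

```bash
python3 - <<'E'
from fit import *
from station import readout,imaging
np.set_printoptions(precision=4,suppress=True)
o=readout.get_obs();print(o["time_s"],o["qpos"],o["ee_pos"],o["force"],o["grip_width"])
def f(p): return np.r_[(proj(T,sq(p,.105,.0525,.014))-[(140,199.5),(177.3,200.3),(174.5,275.2),(136.5,275.2)]).ravel(),(proj(S,sq(p,.105,.0525,.014))-np.array([(379,489),(394,434),(524,456),(519,511)])/1.5625).ravel()]
r=least_squares(f,[.47,.29,0],loss='soft_l1');print("tray",r.x,np.round(r.fun.reshape(-1,2),1).tolist())
for w in (1,.3): 
  j=least_squares(lambda p:np.r_[proj(T,[p[0],p[1],.05])[0]-[155.8,241.5],w*(proj(S,[p[0],p[1],.05])[0]-[294.7,289])],[.46,.28]);print("jar",j.x,j.fun)
q=imaging.camera("side")
import pickle as pk;pk.dump(q,open("c.pkl","wb"))
x0,y0=225,130
a=crop(q["color"],x0,y0,340,330,3);b=crop(pk.load(open("side0.pkl","rb"))["color"],238,270,340,332,4)
cv2.imwrite("pics/c5.png",stack(a,b))
E
```

```text
13.95 [0.0051 0.1669 1.6719 0.     1.3003 1.4921] [0.4917 0.0391 0.211 ] [-0.3265 -0.1347 -2.12  ] 0.021557900230371484
tray [ 0.4726  0.2911 -0.0345] [[-1.3, 0.8], [-1.4, 0.1], [-0.7, 1.4], [-0.6, 1.0], [-1.5, -2.5], [-1.0, -3.0], [0.6, -2.9], [-0.5, -0.4]]
jar [0.463  0.2836] [-0.2941 -0.0655  0.0987 -0.2916]
jar [0.4628 0.2829] [-0.0473 -0.0131  0.0603 -0.1552]
```

View pics/c5.png

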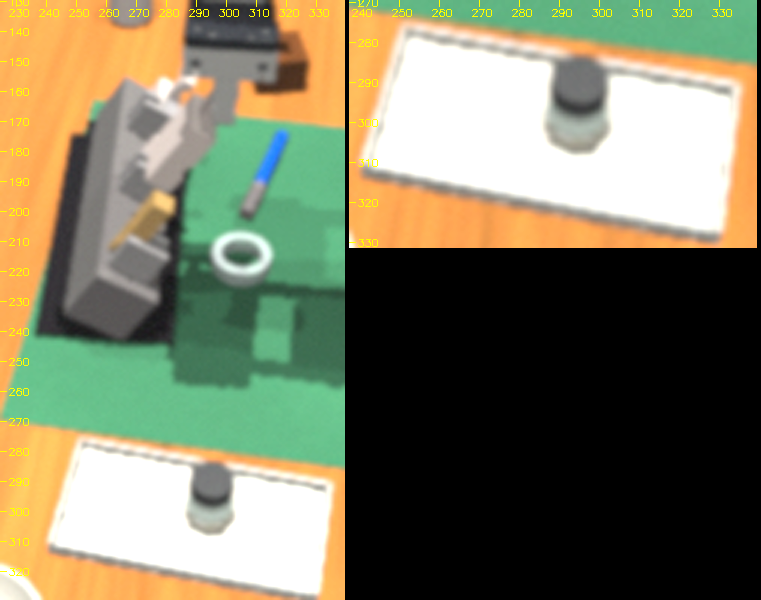

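The cartridge is out, still leaning in the grip, and the wedge stays in place at about (273,208). I'll back away from the dock first, then go over the tray and refit the tray in parallel.

>>> arm_command --increments '[{"slide": [-0.05,0,0.03],"yaw": 0,"gripper": 0},{"slide": [-0.07,0.02,0.04],"yaw": 0,"gripper": 0},{"slide": [-0.07,0.07,0.04],"yaw": 0,"gripper": 0},{"slide": [-0.07,0.12,0.04],"yaw": 0,"gripper": 0},{"slide": [-0.06,0.17,0.04],"yaw": 0,"gripper": 0},{"slide": [-0.04,0.22,0.02],"yaw": 0,"gripper": 0},{"slide": [-0.017,0.248,0],"yaw": 0,"gripper": 0},{"slide": [-0.017,0.248,-0.04],"yaw": 0,"gripper": 0}]'

```text
time_s: 15.0
ee_pos: [0.4749, 0.2887, 0.1679]
eef_rot: [-3.141, -0.0, 0.085]
force: [-0.3, -0.2, -1.3]
grip_width: 0.0215
```

```bash
python3 - <<'E'
from fit import *
from station import readout
np.set_printoptions(precision=4,suppress=True)
def f(p): return np.r_[(proj(T,sq(p,.105,.0525,.014))-[(140,199.5),(177.3,200.3),(174.5,275.2),(136.5,275.2)]).ravel(),(proj(S,sq(p,.105,.0525,.014))-np.array([(241,312.5),(251,276.5),(335,289.5),(330,329.5)])).ravel()]
r=least_squares(f,[.47,.29,0],loss='soft_l1');print("tray",r.x,np.round(r.fun.reshape(-1,2),1).tolist())
E
```

```text
tray [ 0.4744  0.2913 -0.041 ] [[-1.1, 0.0], [-1.3, -0.4], [-1.0, 0.9], [-0.9, 0.2], [-0.8, -2.4], [-0.4, -2.0], [0.3, -0.3], [0.7, -2.6]]
```

>>> arm_command --increments '[{"slide": [0,-0.001,-0.04],"yaw": 0,"gripper": 0},{"slide": [0,-0.001,-0.075],"yaw": 0,"gripper": 0},{"slide": [0,-0.001,-0.085],"yaw": 0,"gripper": 0},{"slide": [0,-0.001,-0.085],"yaw": 0,"gripper": 0}]'

```text
time_s: 15.5
ee_pos: [0.4741, 0.286, 0.0846]
eef_rot: [3.141, 0.001, 0.084]
force: [0.8, -0.3, -1.5]
grip_width: 0.0217
```

>>> arm_command --increments '[{"slide": [0,0,-0.003],"yaw": 0,"gripper": 0},{"slide": [0,0,-0.006],"yaw": 0,"gripper": 0},{"slide": [0,0,-0.006],"yaw": 0,"gripper": 0}]'

```text
time_s: 15.88
ee_pos: [0.4743, 0.2861, 0.079]
eef_rot: [-3.141, -0.0, 0.084]
force: [-0.5, 0.7, -0.6]
grip_width: 0.0216
```

>>> arm_command --increments '[{"slide": [0,0,-0.002],"yaw": 0,"gripper": 0},{"slide": [0,0,-0.004],"yaw": 0,"gripper": 0},{"slide": [0,0,-0.004],"yaw": 0,"gripper": 0}]'

```text
time_s: 16.25
ee_pos: [0.4742, 0.2861, 0.0746]
eef_rot: [3.141, 0.0, 0.084]
force: [-1.0, 0.6, -1.4]
grip_width: 0.0214
```

>>> arm_command --increments '[{"slide": [0,0,-0.0015],"yaw": 0,"gripper": 0},{"slide": [0,0,-0.003],"yaw": 0,"gripper": 0},{"slide": [0,0,-0.003],"yaw": 0,"gripper": 0}]'

```text
time_s: 16.62
ee_pos: [0.4745, 0.2864, 0.0731]
eef_rot: [-3.141, -0.001, 0.084]
force: [-6.6, -2.2, 13.9]
grip_width: 0.0216
```

>>> arm_command --increments '[{"slide": [0,0,0],"yaw": 0,"gripper": 0},{"slide": [0,0,0],"yaw": 0,"gripper": 0},{"slide": [0.004,0.0003,0.0015],"yaw": 0,"gripper": 0},{"slide": [0.0079,0.0006,0.003],"yaw": 0,"gripper": 0},{"slide": [0.012,0.001,0.004],"yaw": 0,"gripper": 0},{"slide": [0.016,0.0013,0.005],"yaw": 0,"gripper": 0},{"slide": [0.016,0.0013,0.005],"yaw": 0,"gripper": 0}]' --grip_force 8

```text
time_s: 17.5
ee_pos: [0.4907, 0.2875, 0.0769]
eef_rot: [-3.141, -0.001, 0.084]
force: [-0.9, 0.1, 5.4]
grip_width: 0.0219
```

Contact holds at about 5 N, so I'll continue the arc: 20° to 0°.

>>> arm_command --increments '[{"slide": [0.004,0.0003,0.0008],"yaw": 0,"gripper": 0},{"slide": [0.0083,0.0007,0.0015],"yaw": 0,"gripper": 0},{"slide": [0.0125,0.001,0.002],"yaw": 0,"gripper": 0},{"slide": [0.0166,0.0014,0.0023],"yaw": 0,"gripper": 0},{"slide": [0.021,0.0017,0.0024],"yaw": 0,"gripper": 0},{"slide": [0.025,0.0021,0.0024],"yaw": 0,"gripper": 0},{"slide": [0.029,0.0024,0.002],"yaw": 0,"gripper": 0},{"slide": [0.029,0.0024,0.002],"yaw": 0,"gripper": 0}]'

```text
time_s: 18.5
ee_pos: [0.5197, 0.2898, 0.0788]
eef_rot: [-3.141, -0.001, 0.084]
force: [0.7, 1.3, 1.0]
grip_width: 0.0219
```

```bash
python3 - <<'E'
from station import readout,imaging
from h import *
o=readout.get_obs();print(o["time_s"],o["ee_pos"],o["force"],o["moment"],o["grip_width"])
S=imaging.camera("side");T=imaging.camera("top")
G=o["ee_pos"]
np.set_printoptions(precision=1,suppress=True)
print(proj(S,[G]),proj(T,[G]))
cv2.imwrite("pics/p1.png",stack(crop(S["color"],225,245,315,325,5),crop(T["color"],130,190,190,280,5)))
E
```

```text
18.5 [0.51970478 0.28983738 0.0788092 ] [0.66512829 1.2879954  0.95344146] [ 0.34408685 -0.1387077  -0.00169757] 0.021855962183746105
[[270.3 280. ]] [[150.4 219.8]]
```

View pics/p1.png

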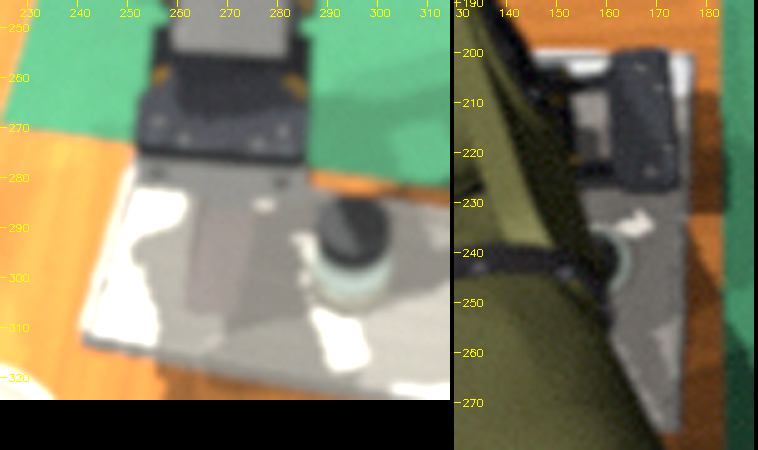

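The cartridge in the tray is faint: body from about (270,286) down to (267,308). I'll check its tilt numerically against projected models.

```bash
cat > up.py <<'E'
from fit import *
from station import readout,imaging
np.set_printoptions(precision=1,suppress=True,linewidth=170)
o=readout.get_obs();S=imaging.camera("side");pickle.dump((S,o),open("up.pkl","wb"))
G=o["ee_pos"]+[0,0,.019];R=cv2.Rodrigues(np.array([0,0,o["eef_rot"][2]]))[0];s=95.5
for d in(-10,-5,0,5,10):
    th=np.radians(d);a=R@[-np.sin(th),0,np.cos(th)];w=R@[np.cos(th),0,np.sin(th)];y=R@[0,1,0]
    P=[G+a*(z-s)/1000+w*x/1000+y*.024 for x,z in((12,70),(-12,70),(-12,0),(12,0))]
    print(d,proj(S,P).ravel(),"low z mm",min(p[2] for p in P)*1000)
im=S["color"].astype(int)
for y in range(284,314,2): print(y,' '.join(f"{v:3d}" for v in im[y,254:286].mean(1)), '|',' '.join(f"{v:2d}" for v in (im[y,254:286,0]-im[y,254:286,2])))
E
python3 up.py
```

```text
-10 [266.3 290.6 276.8 290.3 281.3 307.7 271.2 307.9] low z mm 1.6858723703974148
-5 [265.3 290.3 275.9 290.6 277.8 308.  267.6 307.7] low z mm 1.6363283343328454
0 [264.3 290.  274.9 290.8 274.3 308.  264.1 307.2] low z mm 2.3187909150664403
5 [263.3 289.7 273.9 291.  270.7 307.9 260.6 306.6] low z mm 1.6363283343328454
10 [262.4 289.2 272.9 291.1 267.2 307.6 257.2 305.9] low z mm 1.6858723703974148Traceback (most recent call last):
  File "up.py", line 11, in <module>
    for y in range(284,314,2): print(y,' '.join(f"{v:3d}" for v in im[y,254:286].mean(1)), '|',' '.join(f"{v:2d}" for v in (im[y,254:286,0]-im[y,254:286,2])))
                                       ~~~~~~~~^^^^^^^^^^^^^^^^^^^^^^^^^^^^^^^^^^^^^^^^^^
  File "up.py", line 11, in <genexpr>
    for y in range(284,314,2): print(y,' '.join(f"{v:3d}" for v in im[y,254:286].mean(1)), '|',' '.join(f"{v:2d}" for v in (im[y,254:286,0]-im[y,254:286,2])))
                                                  ^^^^^^
ValueError: Unknown format code 'd' for object of type 'float'
```

>>> arm_command --increments '[{"slide": [0.002,0.0002,-0.0005],"yaw": 0,"gripper": 0},{"slide": [0.004,0.0003,-0.0015],"yaw": 0,"gripper": 0},{"slide": [0.005,0.0004,-0.0025],"yaw": 0,"gripper": 0},{"slide": [0.005,0.0004,-0.0025],"yaw": 0,"gripper": 0},{"slide": [0.005,0.0004,-0.0025],"yaw": 0,"gripper": 0}]' --grip_force 5

```text
time_s: 19.27
ee_pos: [0.5248, 0.2903, 0.0767]
eef_rot: [-3.141, -0.001, 0.084]
force: [1.3, 1.2, 5.1]
grip_width: 0.0221
```

```bash
sed -i 's/:3d/:3.0f/' up.py; python3 up.py; python3 -c "
import pickle;S,o=pickle.load(open('up.pkl','rb'));print(o['ee_pos'],o['force'])"
```

```text
-10 [264.  291.  274.5 290.7 279.  308.1 269.  308.3] low z mm -0.4259649131339834
-5 [262.9 290.7 273.5 291.  275.5 308.3 265.4 308. ] low z mm -0.4755089491985528
0 [261.9 290.4 272.6 291.2 272.  308.4 261.9 307.6] low z mm 0.20695363153504232
5 [261.  290.1 271.5 291.4 268.5 308.3 258.4 307. ] low z mm -0.4755089491985528
10 [260.  289.6 270.5 291.5 264.9 308.  255.  306.2] low z mm -0.4259649131339834
284 205 197 191 188 182 162 135 122 119 114 109 107 108 108 108 106 107 107 106 109 116 119 119 112 105 102 104 106 104 103 105 106 | 17 16 16 15 14 11  9  7  8  7  4  4  4  3  3  4  3  4  5  4  6  6  6  6  5  5  5  4  6  6  8  9
286 223 221 222 220 207 172 142 130 128 122 113 107 109 108 107 107 107 107 108 115 126 135 133 123 109 104 102 102 101  99 101 101 | 11 11 11 12 18 14 11 11 10  9  8  6  5  4  5  5  5  6  7  9 10 11 10 10  8  6  7  7  8  8  7  7
288 221 219 218 210 197 179 152 133 129 121 112 110 110 111 110 109 110 110 110 107 105 103 104 102 101 101 101 101 102 101 102 100 | 11 13 14 17 16 15 13 12 11 11  9 11 10 10 11 11  9 10 10 11  9  8  9  7  9  8  7  8  8  8  8  8
2
[... 2128 characters left out ...]
 111 106 106 106 104 102 102 102 102 104 107 107 108 109 112 113 120 146 | 14 10 11 11 11 11 11 11 11 12 11 11 11 11 11  9 10  8  9  7  8  8  9  9  8  9  8  9  9  9 10 12
310 190 151 130 129 129 130 130 129 131 131 131 131 127 119 108 106 108 110 112 113 114 117 117 118 119 120 120 120 119 118 121 138 | 16 13 11 10 11 11 10 11 11 10 11 11 11 10  9  8  8  9  9  9  9 10  8 10  9  9  9  9  9  9  9 11
312 166 140 130 130 130 129 130 130 131 133 135 133 126 117 115 118 119 118 118 120 118 119 120 120 120 120 121 121 120 121 121 126 | 14 11 10 11 10 10 10 10 10 10 11 10 10 10  9 10 10  9  9 10  9  9  9 10  9 10 11  9 11 10  9 10
[0.52475054 0.29030975 0.07670695] [1.26598944 1.21969934 5.06303228]
```

The body edges run vertical in the side view, (263→262.5) and (273→272.5), as the upright model predicts. Next I'll release and lift off.

>>> arm_command --increments '[{"slide": [0,0,0.0005],"yaw": 0,"gripper": 0.3},{"slide": [0,0,0.0005],"yaw": 0,"gripper": 0.45},{"slide": [0,0,0.0005],"yaw": 0,"gripper": 0.45},{"slide": [0,0,0.0005],"yaw": 0,"gripper": 0.45},{"slide": [0,0,0.02],"yaw": 0,"gripper": 0.45},{"slide": [0,0,0.06],"yaw": 0,"gripper": 0.45},{"slide": [0,0,0.12],"yaw": 0,"gripper": 0.45},{"slide": [-0.06,0,0.16],"yaw": 0,"gripper": 0.45}]'

```text
time_s: 20.32
ee_pos: [0.4734, 0.2901, 0.2333]
eef_rot: [-3.141, -0.003, 0.082]
force: [0.3, 0.8, 0.3]
grip_width: 0.0422
```

>>> arm_command --increments '[{"slide": [-0.05,-0.06,0.02],"yaw": 0,"gripper": 0.45},{"slide": [-0.1,-0.12,0.04],"yaw": 0,"gripper": 0.45},{"slide": [-0.12,-0.18,0.04],"yaw": 0,"gripper": 0.45},{"slide": [-0.12,-0.24,0.04],"yaw": 0,"gripper": 0.45},{"slide": [-0.12,-0.3,0.04],"yaw": 0,"gripper": 0.45},{"slide": [-0.12,-0.3,0.04],"yaw": 0,"gripper": 0.45}]'

```text
time_s: 21.08
ee_pos: [0.3517, -0.0121, 0.2713]
eef_rot: [3.141, -0.001, 0.081]
force: [0.9, 1.2, 0.6]
grip_width: 0.0425
```

```bash
cat > fin.py <<'E'
from fit import *
from station import readout,imaging
np.set_printoptions(precision=1,suppress=True,linewidth=170)
o=readout.get_obs();print(o["time_s"],o["ee_pos"],o["force"])
t=imaging.camera("top");s=imaging.camera("side")
F=pickle.load(open("fit.pkl","rb"));p=F["dock"]
def diff(c,c0,n):
    d=np.abs(c["color"].astype(int)-c0["color"].astype(int)).max(2)>45
    k,l,st,ce=cv2.connectedComponentsWithStats(d.astype(np.uint8))
    print(n,"changed blobs (x,y,w,h,area):",[tuple(map(int,q)) for q in st[1:] if q[4]>8])
diff(t,T,"top");diff(s,S,"side")
C=np.array([.525,.290]);ex=np.array([np.cos(.084),np.sin(.084)]);ey=np.array([-ex[1],ex[0]])
for n,c in(("top",t),("side",s)):
    q=lambda x,y,z:[*(C+ex*x+ey*y),z]
    print(n,"cart tab top pred",proj(c,[q(0,0,.114)]),"body top corners",proj(c,[q(a*.012,b*.024,.074) for a,b in((1,1),(1,-1),(-1,-1),(-1,1))]).ravel())
    print(n,"wedge top pred",proj(c,[bp(p,2,23,39,126)]))
    cv2.imwrite(f"pics/fin_{n}.png",c["color"][:,:,::-1])
g=t["color"].astype(int)
print("top tray luma");
for y in range(204,252,2): print(y,' '.join(f"{v:3.0f}" for v in g[y,134:180].mean(1)))
sc=s["color"].astype(int)
print("side luma")
for y in range(260,314,3): print(y,' '.join(f"{v:3.0f}" for v in sc[y,248:288].mean(1)))
print("side wedge R-B")
for y in range(190,216,2): print(y,' '.join(f"{v:3d}" for v in (sc[y,258:292,0]-sc[y,258:292,2])))
E
python3 fin.py
```

```text
21.075 [ 0.4 -0.   0.3] [0.9 1.2 0.6]
top changed blobs (x,y,w,h,area): [(223, 201, 5, 15, 37), (234, 200, 20, 19, 244), (147, 213, 20, 12, 83), (147, 214, 9, 7, 28), (371, 234, 8, 8, 54), (217, 270, 102, 114, 6706), (0, 302, 215, 82, 8422), (35, 315, 2, 9, 9), (293, 376, 8, 8, 29), (271, 378, 12, 6, 31), (233, 380, 9, 4, 26)]
side changed blobs (x,y,w,h,area): [(368, 2, 144, 30, 2500), (361, 38, 29, 22, 402), (431, 46, 9, 21, 86), (494, 49, 4, 15, 26), (359, 57, 30, 11, 130), (350, 65, 41, 83, 1971), (366, 69, 20, 4, 40), (437, 94, 75, 112, 2101), (510, 97, 2, 6, 9), (316, 136, 7, 6, 31), (485, 136, 27, 25, 520), (468, 167, 44, 24, 380), (267, 191, 22, 22, 234), (334, 206, 92, 60, 2299), (418, 210, 16, 22, 116), (433, 212, 11, 10, 45), (438, 214, 67, 51, 1762), (497, 236, 15, 34, 288), (381, 243, 108, 141, 7894), (263, 266, 12, 14, 121), (265, 282, 7, 5, 28), (262, 291, 12, 19, 213), (491, 322, 11, 6, 23)]
top cart tab top pred [[146.7 217.1]] body top corners [141.5 214.5 159.4 212.4 160.2 221.4 142.2 223.5]
top wedge top pred [[226.9 211.7]]
side cart tab top pred [[268.2 270.3]] 
[... 8725 characters left out ...]

206   4   5   7   6   6   7  12  26  45  59  61  56  51  48  48  48  48  44  37  25  15   8   3   1   0   0  -2  -7 -16 -19 -23 -23 -25 -25
208   6   6   7   7  12  24  42  57  54  37  24  23  28  38  44  46  43  30  18   8   5   4   2   1   1  -1  -4 -11 -19 -23 -24 -25 -25 -25
210   5   6   9  17  35  52  57  45  26  10   6   6   8  11  15  20  17  10   3   3   3   3   3   1   2   0  -4 -13 -21 -24 -24 -24 -24 -24
212   5   8  13  25  36  32  18   8   4   2   3   3   3   3   4   5   6   4   5   3   3   3   1   0  -1   0  -4 -14 -21 -23 -25 -24 -25 -25
214   6   6   6   8   6   6   3   3   2   2   1   2   2   3   2   3   2   3   5   5   5   5   3   3   0  -1  -8 -15 -23 -25 -25 -25 -24 -26
```

Both views show only the expected changes: the wedge and the cartridge moved, while the jar, the other two cartridges and the table objects did not. The robot is clear, so I'm handing in.

```bash
python3 -c "
from station import job;print(job.hand_in())"
```

```text
the job is handed in; nothing more can be done
None
```

The job is done and handed in at about 21 s of the 59 s allowed. The flat-grip cartridge was in bay 2, the +y bay. It now stands upright in the metal tray, next to the jar, and the wedge is still in the gap holding the catch open.

- **Wedge:** I leaned it 30° against the rim of the keeper's hole, then pushed it down between post and catch until it bottomed out at about 32 N, and let go. In the side view its outline matched the fully-down model, and in the last pictures its top was still there.
- **Cartridge:** I pulled it out of its snap along the slope, with about 12 N measured during the pull. I then set its lower edge on the tray floor and swung it upright before releasing it. In the last side picture its body edges are vertical and its top is within about 1 px of where an upright one should be, at roughly x 0.525, y 0.290.
- **Other things:** comparing first and last pictures, nothing shows as moved except the wedge, the cartridge and the arm. That includes the jar, the other two cartridges and the other things on the table.

**Checks:** No check failed. Two arm calls were refused because values were missing from their rows; nothing moved in those. The arm hid the top view during insertion, so how far down the wedge sits rests on the contact force and the side view alone. After the release I checked with pixel values rather than by viewing another picture.

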